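# Open the safety-capped lock cleaner

### The job

The lock on the turntable needs cleaning: open the white bottle of lock cleaner that is screwed to the turntable. Press its orange safety cap down against the spring to unlock it, twist it anticlockwise until it is free, then lift it straight off and finish still holding the cap in the gripper, upright and about 5 cm clear above the open bottle. Leave everything else where it is.

Things in the scene. Friction and masses are not known exactly. Their poses are not given: they have to be found in the camera images.
- cap_center (a point): Centre of the loose orange ribbed safety cap, a downward-open cup, 52 mm diameter, 34 mm high, 30 g. z up, x towards the white line on its flat top. Grip it across its diameter at any yaw. Closed, its centre is 150 mm above the bottle's underside; fingertips may reach 10 mm below its underside. 1.5 mm of side play on the neck. Lifted by 33 mm it clears neck and plunger.
- cap_mark (a point): Point on the cap's rim, half-way up, 26 mm from its axis, at the end of the white line. Closed, it is over the green mark (bottle's +x); it moves towards the bottle's +y when twisted free. Turn, anticlockwise seen from above: captive up to 45 degrees, free to lift from 50 to 85 (aim for 70), firm stop near 90. From closed it cannot turn clockwise.
- neck_top (a point): Centre of the rim of the bottle's neck, 157 mm above its underside, hidden under the closed cap. A spring pushes the cap up with 4 N when closed, 9 N fully down. The cap goes 6 mm down to a firm stop on this rim; a tooth blocks turning until it is down by more than 4 mm (aim for 5 to 6). Once turned past 25 degrees it need no longer be pressed.
- bottle: White round bottle, blue and yellow band, 72 mm diameter, steel foot (100 mm) screwed to the turntable: it cannot move or turn. Origin: centre of its underside; z up, x towards the green mark on its shoulder. The shoulder meets the 28 mm neck at height 116 mm (lugs to 40 mm). Grey sprung plunger in the neck, rising to 166 mm with the cap off. Closed cap's top: 167 mm.
- turntable: Round spruce turntable, 380 mm diameter, 12 mm thick, fixed in the slate shelf (it does not turn). Origin at the centre of its underside.
- lock: Bystander on the turntable: brass cylinder lock, 42 mm diameter, 42 mm high; origin under its centre.
- lever_handle: Bystander on the turntable: steel lever door handle on a 130 x 42 mm plate lying flat, 48 mm high; origin under its centre.
- fuse_tin: Bystander on the turntable: red enamel tin, 90 x 60 mm, 34 mm high; origin under its centre.
- torch: Bystander on the turntable: black rubber-gripped torch lying down, 150 mm long, 36 mm high; origin under its centre.
- padlock: Bystander on the slate: brass padlock lying flat, 80 x 48 mm, 20 mm high; origin under its body's centre.
- brush: Bystander on the slate: hand brush lying down; origin under its centre.
- oil: Bystander on the slate: small amber oil bottle with black cap, 44 mm diameter, 105 mm high; origin under its centre.
Things that resemble listed ones, but are neither listed nor needed, are in the scene too. Of the things like the part that bears cap_center, leave any that is blue; of the rest the smaller one is meant.

How it is judged:
By the outcome, as a careful person would: the job done as asked, in the order asked, and still so for the second after the job is handed in, while the arm keeps its last pose, push and grip.
It also fails if it takes over 35 s, if anything falls off the work surface, if the arm or the gripper's body presses on something with over 40 N, if the wrist force passes 120 N, or if a joint passes its speed limit or range.

### The arm

A 7-joint arm with a two-finger parallel gripper is mounted at the origin on the work surface. World frame = base frame: x ahead of the robot, y to its left, z up, the work surface at z = 0. Lengths are in mm, angles in rad, forces in N, time in s.
With the tool pointing down it reaches from about 400 to 900 mm from the base axis. Payload 5.5 kg.
Tool frame: the origin (TCP) lies midway between the tips of the shut fingers; the grasp point (between the pads) lies 19 mm behind it; z points along the fingers, y is the direction in which the jaws open and shut (so a half turn about z gives the same grasp; the last joint's range is limited). The gripper opens to 85 mm and grips with 20 to 120 N. Pads are 22 mm wide; open, the fingers measure 114 mm over their backs; the gripper's body (76 mm by 85 mm) begins 54 mm behind the grasp point. The pads swing forward as they close: fully open they stand 13 mm farther back than shut.
Start: joints at [-1.056, 0.501, -0.427, 1.55, 0.221, 1.138, -0.21], TCP at [161.907, 629.513, 207.51] pointing down, gripper open.
Joint ranges: [-2.88, 2.88], [-0.31, 2.03], [-1.54, 1.56], [0.2, 2.42], [-1.41, 4.55], [0.19, 2.02], [-2.57, 2.57]. Speed limits (rad/s): [2.57, 2.57, 3.14, 3.14, 3.14, 3.14, 3.14].

### API

Orientations are given as a rotation vector (axis times angle).
In Python, from workcell import robot gives the robot as it stands. The module is installed in compiled form; this text tells all that it offers.
- The arm moves only by the shell command python3 -m inch 'ROWS' [FORCE]. ROWS is JSON, a list of rows, each a list of 7 numbers: the shift along the tool's x, y, z in mm, then the turn, a rotation vector about the tool's x, y, z in degrees, then the finger opening in mm, from 0 to 85.4. In form: [[dx, dy, dz, ax, ay, az, gripper], ...]. A call has 1 to 20 rows; each row shifts and turns the commanded pose from where the row before left it, along the tool's axes as they then stand; what a row does not reach is not made up. A row lasts 1/8 s, in which the tool goes at most 62.5 mm and 10.7 degrees, less where a joint would pass 70% of its speed; a pose out of reach is approached as far as the arm can. A call is refused whole if a number of a shift passes 62.5 or a number of a turn 10.7, either way. A call with a gripper value outside its range is refused whole. The fingers move at their own pace and stop on an object; FORCE is the grip in N (left out, the last holds). Time passes only in rows, so rows that do not move let the fingers close. It gives the time, the measured TCP pose, the force and the opening at its end, in the units of the state.
- robot.get_obs(): the state, without advancing time (a new reading comes with each control period).
- robot.camera(name): name is "scene" or "top"; returns the picture (384x512x3 uint8, red, green, blue); there is no depth.
- robot.camera_model(name): a dict with "mtx" (3x3 intrinsics, pixels), "position" and "attitude" of the camera in the world. Camera axes: x right, y down, z forward; pixel columns grow to the right and rows downward; lengths in mm; the calibration is good to about 2 mm. A picture is of the moment at which its call begins. camera_model takes no time and is no camera call.
- robot.hand_in(): hands the job in, once; it reports no verdict.
The state is a dict: "clock": time; "joint_pos": joint angles; "joint_velocities": joint speeds; "joint_efforts": joint torques, N m; "eef_pos": TCP position; "orientation": TCP orientation; "wrist_force": force on the tool from outside, world axes, zero at the start; "torque": the same for the moment, N m; "opening": opening from 0.0 (shut) to 1.0 (fully open).
Only numpy, scipy, OpenCV 4.12 (cv2) and the standard library are available. Lean on these libraries where they do the work, as an engineer would, in place of code of your own. Each camera call takes 0.05 s, during which the arm holds its last target.

## Working session

There is one attempt and no reset: what is moved stays moved. The work goes in short steps, Python scripts to look and compute and a shell command to move; the robot and the scene stay as the last step left them, time stands still between calls to the robot, and variables do not carry over. Pictures are saved under pics/ and viewed, and the job is handed in when it is done.

```bash
mkdir -p pics
python3 - <<'E'
from workcell import robot
import cv2
for n in("scene","top"):
    im=robot.camera(n); cv2.imwrite(f"pics/{n}0.png",cv2.resize(im[:,:,::-1],(800,600),interpolation=cv2.INTER_CUBIC)); cv2.imwrite(f"raw_{n}0.png",im[:,:,::-1])
    print(robot.camera_model(n))
print(robot.get_obs())
E
```

```text
{'mtx': array([[400.23818224,   0.        , 254.52043077],
       [  0.        , 400.23818224, 192.00145994],
       [  0.        ,   0.        ,   1.        ]]), 'position': array([1406.63234878, -277.62706652,  861.97575711]), 'attitude': array([-1.87110331, -1.36188539,  0.67961472])}
{'mtx': array([[485.14028086,   0.        , 245.75942564],
       [  0.        , 485.14028086, 188.67568964],
       [  0.        ,   0.        ,   1.        ]]), 'position': array([ 382.0932401 ,   10.19218659, 1534.60496467]), 'attitude': array([-2.19875151,  2.14233139, -0.13373403])}
{'clock': 0.1, 'joint_pos': array([-1.05575691,  0.50177299, -0.42682679,  1.55134508,  0.22078859,
        1.13830913, -0.21030047]), 'joint_velocities': array([-9.34241948e-04, -1.80209757e-03, -1.29031327e-03, -1.96128171e-03,
        2.69133766e-06,  1.24468259e-03, -1.32864340e-04]), 'joint_efforts': array([-1.09046447e-02, -5.70810843e+01, -5.83831474e+00, -2.81747228e+01,
        1.05410718e-02,  5.54804763e-03, -5.26809487e-06]), 'eef_pos': array([161.82374368, 628.8389347 , 206.55311544]), 'orientation': array([-3.94411896e-01, -3.11642635e+00,  2.75623595e-03]), 'wrist_force': array([ 0.35761237, -0.49957187,  0.00409455]), 'torque': array([-0.06883454,  0.05620538,  0.02165993]), 'opening': 1.0014158225364282}
```

View pics/scene0.png

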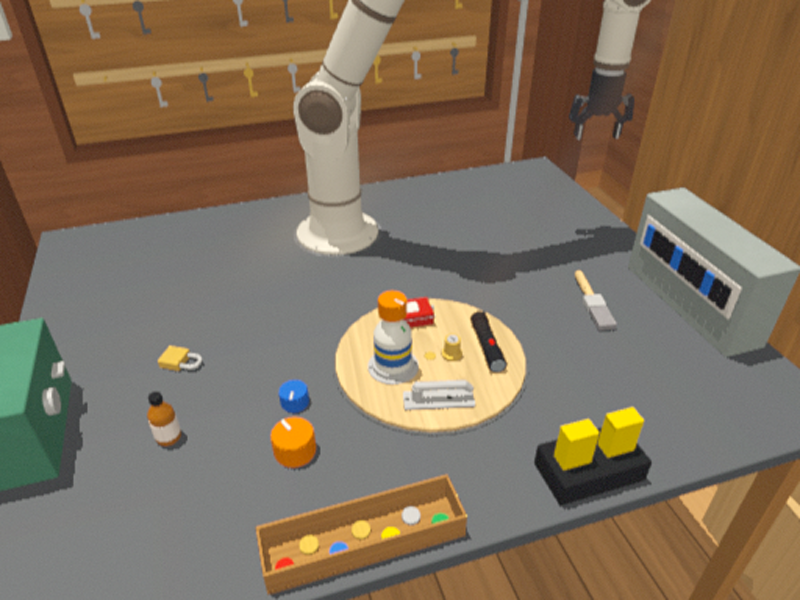

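View pics/top0.png

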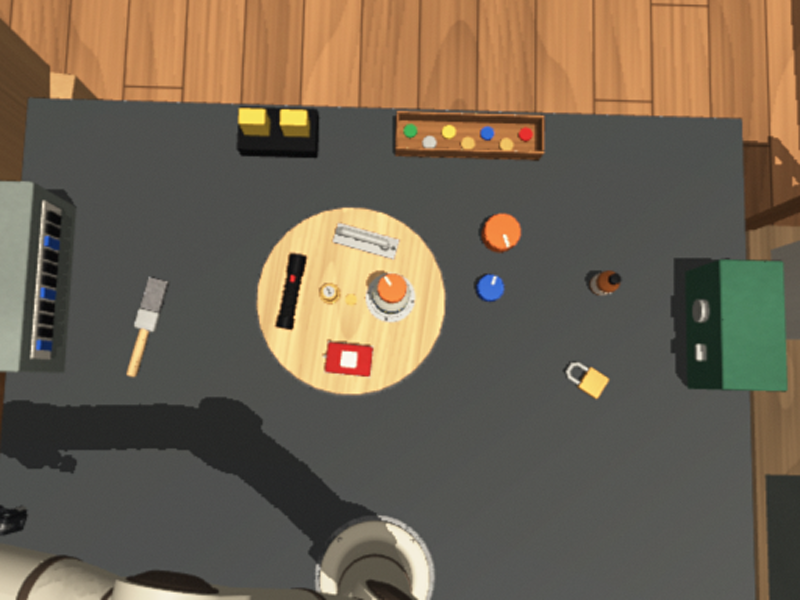

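Three cap-like things show in the top view:
- Orange cap on the white bottle, at (392,288).
- Larger orange cap on the slate, at (501,232).
- Blue cap at (490,288).

The blue one is ruled out and the smaller orange one, on the bottle, is meant. I'll confirm that in an enlarged crop.

Run:
```python
import cv2,numpy as np
a=cv2.imread("raw_scene0.png");b=cv2.imread("raw_top0.png")
# scene crop x 225-290,y180-250 ; top crop x 225-345,y130-210
c=cv2.resize(a[180:250,160:280],None,fx=6.5,fy=6.5,interpolation=cv2.INTER_CUBIC);cv2.imwrite("pics/sc1.png",c)
c=cv2.resize(b[130:210,225:345],None,fx=6.5,fy=6.5,interpolation=cv2.INTER_CUBIC);cv2.imwrite("pics/tc1.png",c)
```

```text
(no output)
```

View pics/sc1.png

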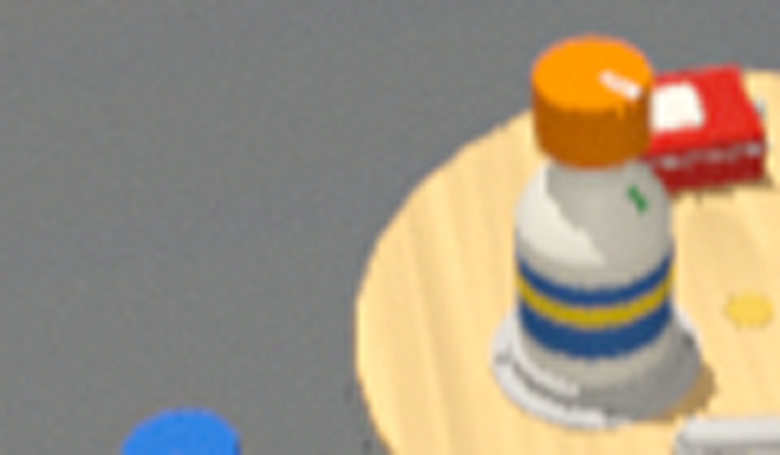

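View pics/tc1.png

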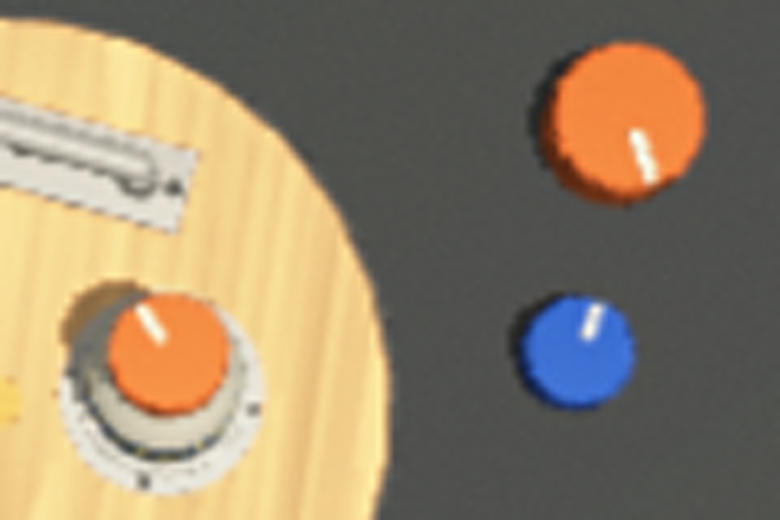

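The crop confirms it. The bottle's cap is orange and clearly smaller, about 120 px across against 155 px. Its top centre is at crop (170,352), with the white line running to (140,307). In the scene crop its top centre is at (592,75), with the green mark at (637,198) below the white line, so it is closed.

```bash
cat > h.py <<'E'
import numpy as np,cv2
from workcell import robot
from scipy.spatial.transform import Rotation as R
def ray(n,u,v):
    m=robot.camera_model(n); d=np.linalg.inv(m["mtx"])@[u,v,1]
    return m["position"],R.from_rotvec(m["attitude"]).as_matrix()@(d/np.linalg.norm(d))
def onz(n,u,v,z):
    p,d=ray(n,u,v); return p+d*(z-p[2])/d[2]
def tri(a,b):
    A=np.zeros((3,3));y=np.zeros(3)
    for p,d in(a,b):
        M=np.eye(3)-np.outer(d,d);A+=M;y+=M@p
    X=np.linalg.solve(A,y)
    return X,[np.linalg.norm((np.eye(3)-np.outer(d,d))@(X-p)) for p,d in(a,b)]
def proj(n,P):
    m=robot.camera_model(n);q=m["mtx"]@R.from_rotvec(m["attitude"]).as_matrix().T@(np.asarray(P)-m["position"]);return q[:2]/q[2]
E
python3 - <<'E'
from h import *
f=lambda u,v,x,y:((u+.5)/6.5-.5+x,(v+.5)/6.5-.5+y)
t=f(170,352,225,130);s=f(592,75,160,180)
print("tri",tri(ray("top",*t),ray("scene",*s)))
for z in(167,179):
    c=onz("top",*t,z);e=onz("top",*f(139,306,225,130),z);i=onz("top",*f(162,342,225,130),z)
    print(z,c,onz("scene",*s,z),"yaw",np.degrees(np.arctan2(*(e-c)[1::-1])),np.degrees(np.arctan2(*(e-i)[1::-1])),"len",np.linalg.norm(e-c))
    l=onz("scene",*f(640,92,160,180),z);k=onz("scene",*f(605,74,160,180),z);print("scene yaw",np.degrees(np.arctan2(*(l-k)[1::-1])))
    for r in (1,):
        L=onz("top",*f(109,352,225,130),z);Q=onz("top",*f(231,352,225,130),z);print("dia",np.linalg.norm(L-Q))
o=robot.get_obs();M=R.from_rotvec(o["orientation"]).as_matrix();print(M.round(3),o["eef_pos"])
E
```

```text
tri (array([546.86308892, -18.2560513 , 179.56505003]), [np.float64(0.7788846714683124), np.float64(0.7788846714683293)])
167 [548.1696473 -19.2742283 167.       ] [531.24112886 -12.71485536 167.        ] yaw 35.22250718458877 33.82237734207124 len 24.363043220787734
scene yaw 31.73342088545203
dia 53.31893982552063
179 [546.71241591 -19.01567631 179.        ] [546.35632465 -17.28903871 179.        ] yaw 35.22250718458865 33.82237734207125 len 24.14927058453602
scene yaw 31.733420885451995
dia 52.85109472811808
[[-0.968  0.249 -0.001]
 [ 0.249  0.968 -0.002]
 [ 0.    -0.002 -1.   ]] [161.82374368 628.8389347  206.55311544]
```

Cap centre is about (546.5, -18.2, 162), mark yaw about 34°, and the bottle underside is at z=12. I'll travel high above it first, then turn the jaws so there is room to twist anticlockwise.

```bash
python3 -m inch '[[0,0,-40,0,0,0,85],[-19,-19,-20,0,0,0,85],[-38,-38,0,0,0,0,85],[-38,-38,0,0,0,0,85],[-38,-38,0,0,0,0,85],[-38,-38,0,0,0,0,85],[-38,-38,0,0,0,0,85],[-38,-38,0,0,0,0,85],[-38,-38,0,0,0,0,85],[-38,-38,0,0,0,0,85],[-38,-38,0,0,0,0,85],[-38,-38,0,0,0,0,85],[-38,-38,0,0,0,0,85],[-38,-38,0,0,0,0,85],[-38,-38,0,0,0,0,85],[-19,-19,0,0,0,0,85],[0,0,0,0,0,0,85]]' 40
python3 -c "
from h import *
o=robot.get_obs();print(o['joint_pos'].round(2),R.from_rotvec(o['orientation']).as_matrix().round(3))"
```

```text
clock: 2.22
eef_pos: [544.8, -21.0, 266.8]
orientation: [-0.401, -3.115, 0.002]
wrist_force: [0.1, 1.3, -0.2]
opening: 0.994
[-0.05  0.23  0.05  1.76 -0.01  1.16  1.31] [[-0.967  0.254 -0.001]
 [ 0.254  0.967 -0.001]
 [ 0.001 -0.001 -1.   ]]
```

```bash
python3 -m inch '[[0,0,0,0,0,10,85],[0,0,0,0,0,10,85],[0,0,0,0,0,10,85],[0,0,0,0,0,10,85],[0,0,0,0,0,10,85],[0,0,0,0,0,10,85],[0,0,0,0,0,10,85],[0,0,0,0,0,10,85],[0,0,0,0,0,10,85],[0,0,0,0,0,10,85],[0,0,0,0,0,10,85],[0,0,0,0,0,0,85]]' 40
python3 - <<'E'
from h import *
o=robot.get_obs();M=R.from_rotvec(o['orientation']).as_matrix();print(o['joint_pos'].round(2),M.round(3))
print(M.T@(np.array([546.5,-18.2,200])-o['eef_pos']))
im=robot.camera("scene")[130:260,180:330,::-1];cv2.imwrite("pics/s2.png",cv2.resize(im,None,fx=4.5,fy=4.5,interpolation=cv2.INTER_CUBIC))
E
```

```text
clock: 3.72
eef_pos: [544.0, -16.7, 267.2]
orientation: [-2.776, -1.469, 0.001]
wrist_force: [0.1, 0.2, -0.5]
opening: 0.998
[-0.26  0.23  0.28  1.77 -0.07  1.16 -0.55] [[ 0.562  0.827 -0.001]
 [ 0.827 -0.562  0.001]
 [ 0.    -0.001 -1.   ]]
[ 0.16730073  3.03003936 67.23121977]
```

View pics/s2.png

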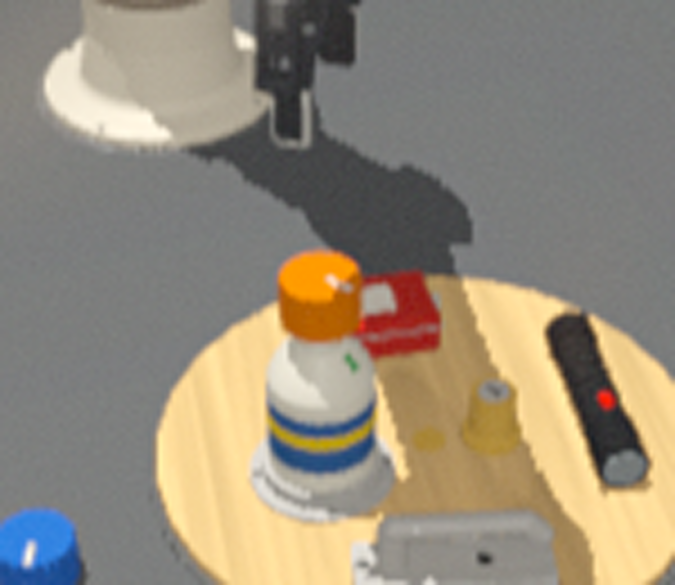

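The picture shows the gripper above and clear of the cap, and the cap and the other things undisturbed. Now I'll descend and recheck the pose before closing.

```bash
python3 -m inch '[[0,3,0,0,0,0,85],[0,0,20,0,0,0,85],[0,0,40,0,0,0,85],[0,0,40,0,0,0,85],[0,0,20,0,0,0,85],[0,0,8,0,0,0,85],[0,0,0,0,0,0,85],[0,0,0,0,0,0,85]]' 40
python3 - <<'E'
from h import *
o=robot.get_obs();M=R.from_rotvec(o['orientation']).as_matrix();print(o['wrist_force'])
print(M.T@(np.array([546.5,-18.2,139])-o['eef_pos']))
im=robot.camera("scene")[130:260,180:330,::-1];cv2.imwrite("pics/s3.png",cv2.resize(im,None,fx=4,fy=4,interpolation=cv2.INTER_CUBIC))
im=robot.camera("top")[140:230,200:310,::-1];cv2.imwrite("pics/t3.png",cv2.resize(im,None,fx=6,fy=6,interpolation=cv2.INTER_CUBIC))
E
```

```text
clock: 4.78
eef_pos: [548.1, -20.0, 140.6]
orientation: [2.778, 1.465, 0.003]
wrist_force: [0.2, -0.4, 0.9]
opening: 0.995
[ 0.1720714  -0.3998646   0.88057793]
[ 0.5892611  -2.30045201  1.60977674]
```

View pics/s3.png

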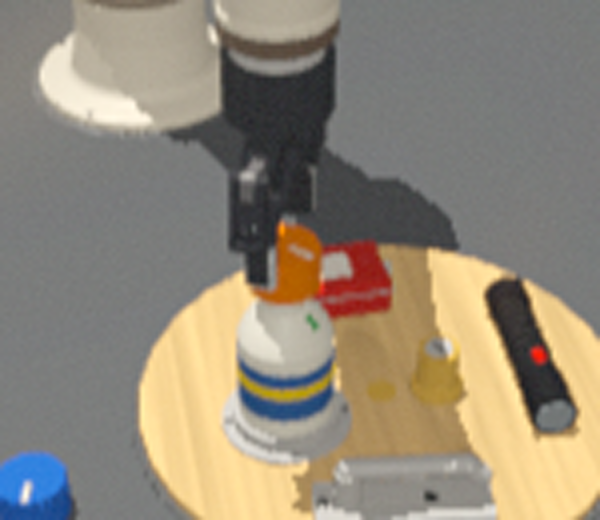

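View pics/t3.png

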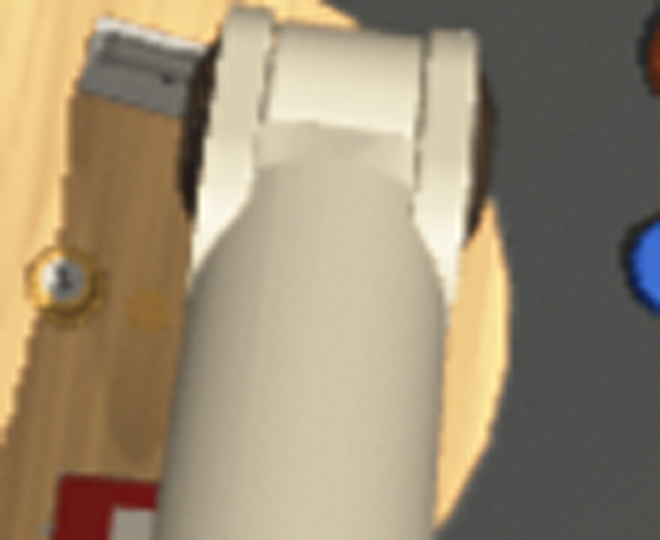

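The fingers straddle the cap. The two pose readings differ by a few mm, so I'll check how noisy they are.

```bash
for i in 1 2 3 4; do python3 -m inch '[[0,0,0,0,0,0,85]]' | grep eef; done; python3 -c "
from h import *
o=robot.get_obs();print(o['eef_pos'],o['joint_pos'])"
```

```text
eef_pos: [547.6, -19.9, 140.2]
eef_pos: [547.3, -19.9, 139.8]
eef_pos: [547.1, -19.9, 139.6]
eef_pos: [547.1, -19.9, 139.5]
[547.09698701 -19.91607136 139.50973063] [-0.23002138  0.37358276  0.26683266  1.89308573 -0.1241268   0.89075271
 -0.50330641]
```

```bash
python3 -m inch '[[1,-1.3,0,0,0,0,85],[0,0,0,0,0,0,85],[0,0,0,0,0,0,85],[0,0,0,0,0,0,70],[0,0,0,0,0,0,60],[0,0,0,0,0,0,54],[0,0,0,0,0,0,54],[0,0,0,0,0,0,45],[0,0,0,0,0,0,45],[0,0,0,0,0,0,45]]' 25; python3 -c "
from h import *
o=robot.get_obs();print(o['wrist_force'],o['torque'],o['eef_pos'],o['opening']*85.4)"
```

```text
clock: 6.62
eef_pos: [546.8, -18.5, 139.8]
orientation: [2.779, 1.464, 0.001]
wrist_force: [-0.5, -0.3, 2.7]
opening: 0.592
[-0.4817071  -0.26069652  2.71309379] [-0.09499223  0.05521511 -0.02909293] [546.84424935 -18.51783625 139.78421934] 50.517525980918876
```

It is gripped at about 50.5 mm with little side load. I'll firm up the grip and press down in small steps.

```bash
python3 -m inch '[[0,0,0,0,0,0,40],[0,0,0,0,0,0,40],[0,0,1,0,0,0,40],[0,0,1,0,0,0,40],[0,0,1,0,0,0,40],[0,0,1,0,0,0,40],[0,0,0,0,0,0,40],[0,0,0,0,0,0,40],[0,0,0,0,0,0,40]]' 80; python3 -m inch '[[0,0,1,0,0,0,40],[0,0,0,0,0,0,40],[0,0,0,0,0,0,40]]'; python3 -m inch '[[0,0,1,0,0,0,40],[0,0,0,0,0,0,40],[0,0,0,0,0,0,40]]'
```

```text
clock: 7.75
eef_pos: [546.8, -18.5, 135.8]
orientation: [2.779, 1.464, 0.001]
wrist_force: [-0.3, -0.6, 7.2]
opening: 0.574
clock: 8.12
eef_pos: [546.8, -18.5, 135.0]
orientation: [2.779, 1.464, 0.001]
wrist_force: [-1.9, -0.1, 7.3]
opening: 0.572
clock: 8.5
eef_pos: [546.9, -18.5, 134.3]
orientation: [2.779, 1.464, 0.001]
wrist_force: [-3.1, -1.2, 10.4]
opening: 0.57
```

```bash
python3 -m inch '[[0,0,0.5,0,0,0,40],[0,0,0,0,0,0,40],[0,0,0,0,0,0,40]]';  python3 -m inch '[[0,0,0,0,0,-3,40],[0,0,0,0,0,-3,40],[0,0,0,0,0,-3,40],[0,0,0,0,0,-3,40],[0,0,0,0,0,0,40]]'; python3 -c "
from h import *
o=robot.get_obs();print(o['torque'],o['wrist_force']);M=R.from_rotvec(o['orientation']).as_matrix();print(np.degrees(np.arctan2(M[1,1],M[0,1])))"
```

```text
clock: 8.88
eef_pos: [546.9, -18.5, 134.3]
orientation: [2.779, 1.464, 0.001]
wrist_force: [-4.0, -0.3, 13.5]
opening: 0.573
clock: 9.5
eef_pos: [547.9, -18.7, 134.3]
orientation: [2.609, 1.747, 0.004]
wrist_force: [-1.7, -1.0, 11.0]
opening: 0.572
[-0.20831696  0.1332007   0.05309647] [-1.74399739 -0.9801161  10.98818918]
-22.40429857190854
```

Moment is only 0.05 N·m with the cap pressed to its stop, so it is turning. I'll go on past 25°.

```bash
python3 -m inch '[[0,0,0,0,0,-4,40],[0,0,0,0,0,-4,40],[0,0,0,0,0,-4,40],[0,0,0,0,0,-4,40],[0,0,0,0,0,-4,40],[0,0,0,0,0,0,40],[0,0,0,0,0,0,40]]'; python3 -c "
from h import *
o=robot.get_obs();print(o['torque'],o['wrist_force']);M=R.from_rotvec(o['orientation']).as_matrix();print(np.degrees(np.arctan2(M[1,1],M[0,1])));im=robot.camera('scene')[130:260,180:330,::-1];cv2.imwrite('pics/s4.png',cv2.resize(im,None,fx=4.5,fy=4.5,interpolation=cv2.INTER_CUBIC))"
```

```text
clock: 10.38
eef_pos: [548.3, -18.4, 134.3]
orientation: [2.266, 2.172, 0.004]
wrist_force: [0.3, -0.2, 9.4]
opening: 0.574
[-0.23624847 -0.04985496  0.02492005] [ 0.26466348 -0.18975587  9.35393061]
-2.4245475375904086
```

View pics/s4.png

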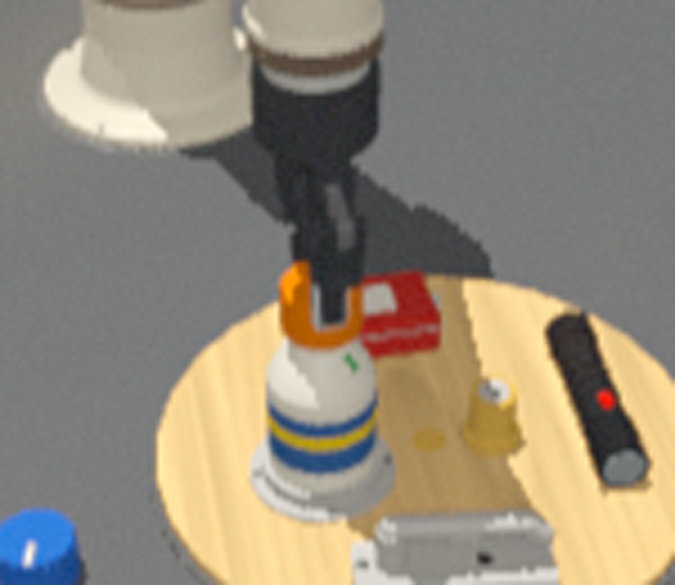

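The finger now covers the white line, so I can't read the cap's angle directly here. The tool has turned about 32°. I'll go on to about 70°.

```bash
python3 -m inch '[[0,0,0,0,0,-5,40],[0,0,0,0,0,-5,40],[0,0,0,0,0,-5,40],[0,0,0,0,0,-5,40],[0,0,0,0,0,-5,40],[0,0,0,0,0,-5,40],[0,0,0,0,0,-5,40],[0,0,0,0,0,-3,40],[0,0,0,0,0,0,40],[0,0,0,0,0,0,40]]'; python3 -c "
from h import *
o=robot.get_obs();print(o['torque'],o['wrist_force']);M=R.from_rotvec(o['orientation']).as_matrix();print(np.degrees(np.arctan2(M[1,1],M[0,1])));im=robot.camera('scene')[130:260,180:330,::-1];cv2.imwrite('pics/s5.png',cv2.resize(im,None,fx=4.5,fy=4.5,interpolation=cv2.INTER_CUBIC))"
```

```text
clock: 11.68
eef_pos: [548.4, -18.2, 134.3]
orientation: [1.435, 2.791, 0.003]
wrist_force: [1.2, -0.4, 9.5]
opening: 0.574
[-0.05268974 -0.13226397  0.05744769] [ 1.18111623 -0.39898337  9.50207359]
35.584751804958564
```

View pics/s5.png

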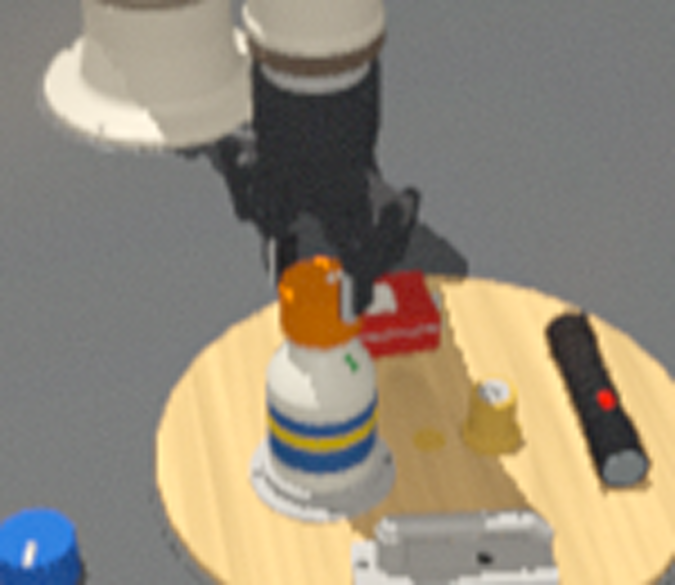

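The tool has turned 70°. There is a white speck near (335,276), so I'll enlarge it and compare with where the line should be at 104° if it turned, and at 34° if it slipped.

Run:
```python
from h import *
im=robot.camera('scene')[180:215,235:270,::-1].copy();im=cv2.resize(im,None,fx=16,fy=16,interpolation=cv2.INTER_CUBIC)
cv2.imwrite('pics/s6.png',im)
for a in(34,104,84):
    for r in(6,24):
        p=proj("scene",[547+r*np.cos(np.radians(a)),-18+r*np.sin(np.radians(a)),173.5]);print(a,r,(p+.5-[235,180])*16)
```

```text
34 6 [282.61800741 226.19784595]
34 24 [363.17571874 264.75069431]
104 6 [284.99905282 202.51203856]
104 24 [371.09595177 169.89073889]
84 6 [289.31860759 209.13926613]
84 24 [388.7979948  196.15579712]
```

View pics/s6.png

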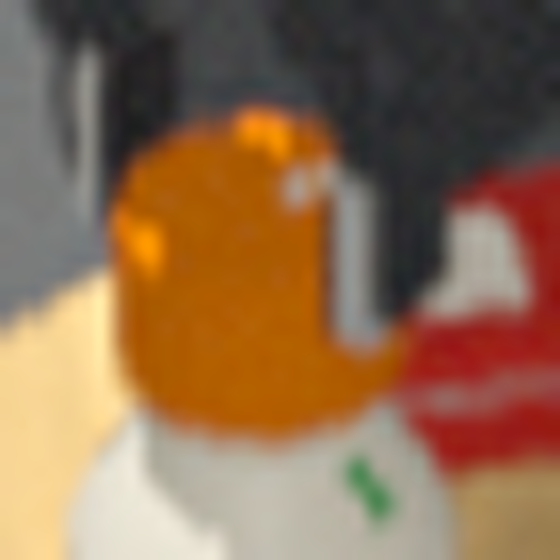

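The white line runs from (287,200) to (325,170), which matches 104°, so the cap turned about 70° with no slip. Now lift straight up, gently at first.

```bash
python3 -m inch '[[0,0,-2,0,0,0,40],[0,0,-3,0,0,0,40],[0,0,-3,0,0,0,40],[0,0,-3,0,0,0,40],[0,0,-3,0,0,0,40],[0,0,0,0,0,0,40],[0,0,0,0,0,0,40]]'; python3 -c "
from h import *
print(robot.get_obs()['torque'])"
```

```text
clock: 12.65
eef_pos: [547.4, -18.2, 146.8]
orientation: [1.436, 2.793, 0.001]
wrist_force: [5.2, 0.4, -1.1]
opening: 0.568
[-0.03021646 -1.20349016  0.00359852]
```

The cap is lifting (-1 N vertical), but there is a 5 N side load in x. I'll ease 1 mm towards world +x and go on.

```bash
python3 -m inch '[[-0.6,0.8,0,0,0,0,40],[0,0,0,0,0,0,40],[0,0,0,0,0,0,40]]'; python3 -m inch '[[0,0,-3,0,0,0,40],[0,0,-3,0,0,0,40],[0,0,-3,0,0,0,40],[0,0,-3,0,0,0,40],[0,0,0,0,0,0,40]]'; python3 -c "
from h import *
print(robot.get_obs()['torque'])"
```

```text
clock: 13.02
eef_pos: [547.5, -18.3, 146.8]
orientation: [-1.436, -2.794, -0.0]
wrist_force: [4.2, -0.8, -0.9]
opening: 0.574
clock: 13.65
eef_pos: [546.6, -18.5, 159.0]
orientation: [-1.436, -2.792, 0.001]
wrist_force: [-0.1, 0.7, -0.4]
opening: 0.572
[ 0.0024593  -0.02450597 -0.02994906]
```

Side load is gone. On up to about 80 mm above the closed height.

```bash
python3 -m inch '[[0,0,-4,0,0,0,40],[0,0,-5,0,0,0,40],[0,0,-6,0,0,0,40],[0,0,-8,0,0,0,40],[0,0,-10,0,0,0,40],[0,0,-10,0,0,0,40],[0,0,-8,0,0,0,40],[0,0,-6,0,0,0,40],[0,0,-3,0,0,0,40],[0,0,0,0,0,0,40],[0,0,0,0,0,0,40],[0,0,0,0,0,0,40],[0,0,0,0,0,0,40]]'
python3 - <<'E'
from h import *
o=robot.get_obs();print(o['torque'],R.from_rotvec(o['orientation']).as_matrix().round(3))
f=robot.camera('scene')[:,:,::-1];cv2.imwrite('pics/full7.png',cv2.resize(f,(800,600)))
cv2.imwrite('pics/s7.png',cv2.resize(f[140:250,210:310],None,fx=5.4,fy=5.4,interpolation=cv2.INTER_CUBIC))
E
```

```text
clock: 15.28
eef_pos: [547.5, -18.4, 218.8]
orientation: [-1.437, -2.793, 0.0]
wrist_force: [-0.3, -0.3, 0.2]
opening: 0.574
[0.01453405 0.04051495 0.02325227] [[-0.582  0.813 -0.   ]
 [ 0.813  0.582  0.   ]
 [ 0.    -0.    -1.   ]]
```

View pics/full7.png

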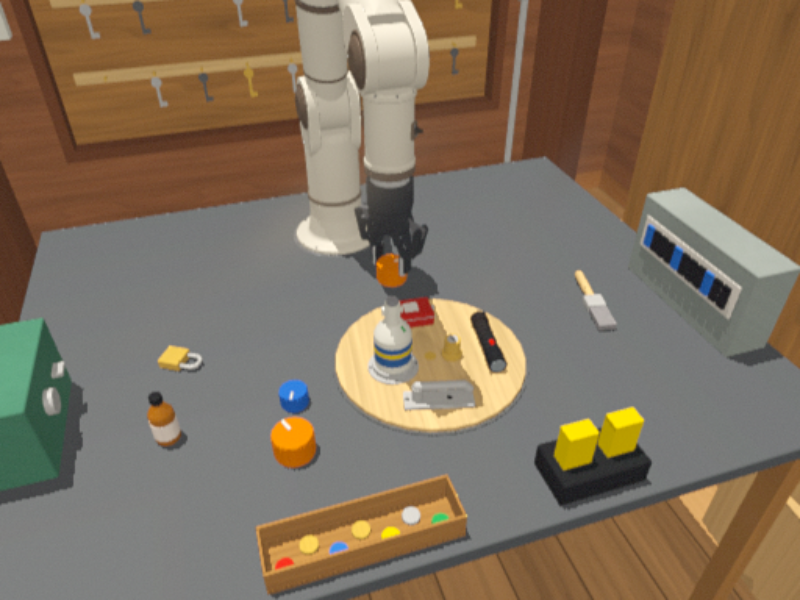

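View pics/s7.png

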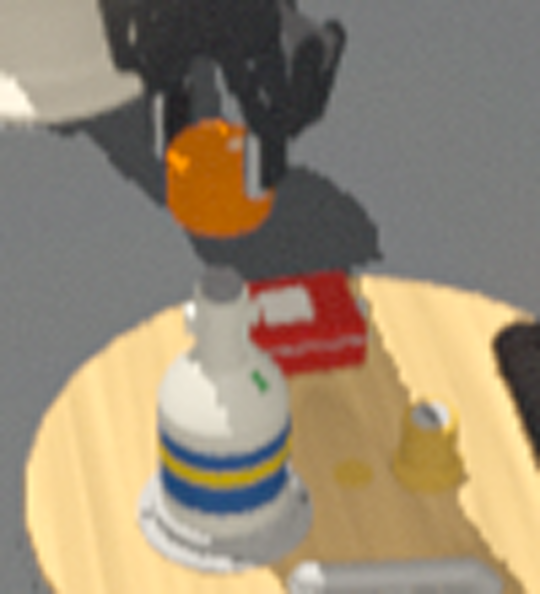

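The picture shows the neck open, with the grey plunger visible at crop (222,282). The cap is upright in the fingers, its lower front edge at (222,236). I'll measure the gap.

Run:
```python
from h import *
v=(236+.5)/5.4-.5+140
for z in range(205,245,5): print(z,proj("scene",[571.9,-25.5,z])[1].round(2),v)
```

```text
205 189.48 183.2962962962963
210 188.01 183.2962962962963
215 186.53 183.2962962962963
220 185.05 183.2962962962963
225 183.56 183.2962962962963
230 182.06 183.2962962962963
235 180.55 183.2962962962963
240 179.03 183.2962962962963
```

The underside is at about z=225, which is 56 mm above the neck rim and 47 mm above the plunger. Handing in.

```bash
python3 -c "
from workcell import robot
print(robot.hand_in())"
```

```text
the job is handed in; nothing more can be done
None
```

The bottle is open, and I handed the job in at about 15.5 s with the cap held upright above it. I used the smaller orange cap, on the bottle, and gripped it at 80 N. I pressed it about 5.5 mm down to its stop, turned it 70° anticlockwise and lifted it straight off.

**Last checks:**
- **Twist:** the white line sat where a 70° turn should put it, so the cap turned with the gripper and did not slip. It was briefly hidden by a finger at about 32°.
- **Height:** the cap's underside is at about z = 225 mm, roughly 56 mm above the neck rim and 47 mm above the plunger. The arm's reading gave 224 and the picture about 226.
- **Hold:** the wrist force is near zero, and the finger opening had not changed since before the lift.
- **Surroundings:** in the final scene picture everything else is where it was.

**Off-nominal:** a side load of about 5 N built up early in the lift. I eased the tool 1 mm sideways; the load was still about 4 N just after that and gone after the next 12 mm of lift.

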